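# Pack the metal spares and shut the bin

### The job

Pack the three metal spares in the open aluminium bin: stand the large steel flange on the blue pad, the small steel flange on the yellow pad and the bronze hub on the green pad, each upright with its neck up and centred on its pad, set down rather than dropped. Leave the red plastic vane and the white pulley where they lie. When all three are in, lower the lid until it is fully shut, and let go.

Things in the scene. Friction and masses are not known exactly. Their poses are not given: they have to be found in the camera images.
- flange_large_c (a point): Large steel gearbox flange standing on its disc: disc 72 mm across and 8 mm thick, with an upright round neck 36 mm across on it, 46 mm tall overall, about 0.4 kg. Grip it by the neck. The point is on its axis, half-way up (23 mm above its underside); z up.
- flange_small_c (a point): Small steel gearbox flange standing on its disc: disc 54 mm across and 8 mm thick, with an upright round neck 26 mm across, 36 mm tall overall, about 0.2 kg. Grip it by the neck. The point is on its axis, half-way up (18 mm above its underside); z up.
- hub_c (a point): Bronze impeller hub standing on its base: base disc 62 mm across, 6 mm thick, with six low ribs up to 14 mm above its underside, and an upright round boss 34 mm across (32 mm at its top), 50 mm tall overall, about 0.33 kg. Grip it by the boss above the ribs. The point is on its axis, half-way up (25 mm above its underside); z up.
- pad_blue: Blue rectangular pad, 100 x 90 x 3 mm, fixed on the inner floor of the bin (the three pads lie in a row along the bin's length, 105 mm apart, order of colours varies). Origin: centre of its underside, so its top is 3 mm above the origin; axes parallel to the bin's.
- pad_yellow: Yellow rectangular pad, 100 x 90 x 3 mm, fixed on the inner floor of the bin (the three pads lie in a row along the bin's length, 105 mm apart, order of colours varies). Origin: centre of its underside, so its top is 3 mm above the origin; axes parallel to the bin's.
- pad_green: Green rectangular pad, 100 x 90 x 3 mm, fixed on the inner floor of the bin (the three pads lie in a row along the bin's length, 105 mm apart, order of colours varies). Origin: centre of its underside, so its top is 3 mm above the origin; axes parallel to the bin's.
- bin: Aluminium parts bin, fixed to the counter, open at the top: outside 170 mm (its x) by 350 mm (its y, its length) by 75 mm tall, walls 4 mm, inner floor 4 mm above its underside. Origin: centre of its underside on the counter; z up. A flat lid of 6 mm sheet the size of the bin is hinged along its far (+x) rim, at x = +85 mm, z = 75 mm in the bin's frame; the free edge of the open lid stands about 170 mm above the hinge.
- lid (a joint): Lid hinge angle, rad: 0 is shut, grows as it opens upward; at the start it stands open at 1.6 to 1.75 (just past upright, leaning a little away from the robot). The hinge is stiff: the lid stays where it is left and must be pushed all the way down. A round knob about 35 mm tall stands on its outer face, mid-length, 140 mm from the hinge; the rest of the outer face is bare.
- pulley_c (a point): White nylon pulley wheel lying flat, 64 mm across, 22 mm tall: not to be moved. The point is at its centre, 11 mm above its underside.
- vane_c (a point): Red plastic spreader vane, an angle piece 90 mm long (along its x), 34 mm wide, 28 mm tall: not to be moved. The point is at its centre, 14 mm above its underside.
There are look-alikes about, which are no part of the job. Of the things like the part that bears hub_c, leave any that is black, purple or turquoise; of the rest the smaller one is meant.

How it is judged:
On the way, in this order (a step that is already met when the one before it is completed fails the run):
1. the three metal parts stand on their own pads, released (horizontal distance between flange_large_c and pad_blue below 0.015 m and angle between each of flange_large_c, flange_small_c, hub_c's own z axis and vertical below 0.1 rad and z of flange_large_c in the frame of pad_blue below 0.031 m and contact force between the fingers and flange_large below 0.05 N and horizontal distance between flange_small_c and pad_yellow below 0.015 m and z of flange_small_c in the frame of pad_yellow below 0.026 m and contact force between the fingers and flange_small below 0.05 N and horizontal distance between hub_c and pad_green below 0.015 m and z of hub_c in the frame of pad_green below 0.033 m and contact force between the fingers and hub below 0.05 N), for 0.2 s.
2. the lid is shut (value of joint lid below 0.06 rad), for 0.2 s.
At the end, for the whole second after the job is handed in: Large flange on the blue pad, small flange on the yellow pad, hub on the green pad: each upright (within 0.1 rad), its axis within 15 mm of the pad's centre, resting on the pad, released and at rest; the lid shut (within 0.06 rad); the vane and the pulley within 20 mm of where they lay (all of step 1 and linear speed of each of flange_large, flange_small, hub below 0.02 m/s and value of joint lid below 0.06 rad and not (distance of vane_c from where it was at the start of the episode above 0.02 m) and not (distance of pulley_c from where it was at the start of the episode above 0.02 m)); the robot touches nothing.
It fails at once if the large steel flange is dropped or thrown into the bin (faster than 0.6 m/s at the bottom of the bin) (horizontal distance between flange_large_c and bin below 0.2 m and z of flange_large_c in the frame of bin below 0.053 m and linear speed of flange_large above 0.6 m/s).
It fails at once if the small steel flange is dropped or thrown into the bin (faster than 0.6 m/s at the bottom of the bin) (horizontal distance between flange_small_c and bin below 0.2 m and z of flange_small_c in the frame of bin below 0.048 m and linear speed of flange_small above 0.6 m/s).
It fails at once if the bronze hub is dropped or thrown into the bin (faster than 0.6 m/s at the bottom of the bin) (horizontal distance between hub_c and bin below 0.2 m and z of hub_c in the frame of bin below 0.055 m and linear speed of hub above 0.6 m/s).
It fails at once if the red vane is shifted by more than 20 mm (distance of vane_c from where it was at the start of the episode above 0.02 m).
It fails at once if the white pulley is shifted by more than 20 mm (distance of pulley_c from where it was at the start of the episode above 0.02 m).
It also fails if it takes over 122 s, if anything falls off the work surface, if the arm or the gripper's body presses on something with over 40 N, if the wrist force passes 120 N, or if a joint passes its speed limit or range.

### The arm

A 7-joint arm with a two-finger parallel gripper is mounted at the origin on the work surface. World frame = base frame: x ahead of the robot, y to its left, z up, the work surface at z = 0. Lengths are in m, angles in rad, forces in N, time in s.
With the tool pointing down it reaches from about 0.4 to 0.85 m from the base axis. Payload 10.4 kg.
Tool frame: the origin (TCP) lies on the centre line of the jaws, within the pads' length; the fingertips stand env.finger_overhang ahead of it and the grasp point (between the pads) is the TCP (env.finger_overhang is the distance from the TCP to the fingertips, in m); z points along the fingers, y is the line along which they close (so a half turn about z gives the same grasp; the last joint's range is limited). The gripper opens to 85 mm and grips with 20 to 120 N. Pads are 22 mm wide; open, the fingers measure 114 mm over their backs; the gripper's body (76 mm by 85 mm) begins 54 mm behind the grasp point. The pads swing forward as they close: fully open they stand 13 mm farther back than shut.
Start: joints at [-0.023, 0.332, -0.065, 1.46, 0.022, 1.35, -0.088], TCP at [0.625, 0, 0.25] pointing down, gripper open.
Joint ranges: [-2.6, 2.6], [-0.5, 2.12], [-1.47, 1.34], [0.16, 2.42], [-1.27, 4.41], [0.06, 2.06], [-2.6, 2.6]. Speed limits (rad/s): [2.22, 2.22, 2.79, 2.79, 3.14, 3.14, 3.14].

### API

Orientations are given as a 3x3 rotation matrix whose columns are the frame's x, y, z axes.
In Python, from plant import env gives the robot as it stands.
- The arm moves only by the shell command python3 -m handwheel 'ROWS' [OPENING] [FORCE]. ROWS is text: rows parted by semicolons, each of 4 numbers parted by spaces: the shift along the tool's x, y, z in units of 40 mm (1.0 is 40 mm), then the turn about the tool's z in units of 6 degrees (1.0 is 6 degrees). A call has 1 to 8 rows; each row is the pose to reach, as a shift and turn from the pose commanded when the call began, along the tool's axes at that moment; what a row does not reach only later rows make up. A row lasts 1/12 s, in which the tool goes at most 41.7 mm and 7.16 degrees, less where a joint would pass 70% of its speed; a pose out of reach is approached as far as the arm can. A call with a gripper value outside its range is refused whole. OPENING is the finger opening in mm, from 0 to 85.4, set as the call begins (- or left out, the last holds). The fingers move at their own pace and stop on an object; FORCE is the grip in N (left out, the last holds). Time passes only in rows, so rows that repeat a pose let the fingers close. It gives the time, the measured TCP pose, the force, the opening and the grip force at its end, in the units of the state.
- env.get_state(): the state, without advancing time (a new reading comes with each control period).
- env.grab_frame(name): name is "scene" or "side" or "wrist"; returns a dict with "pixels" (480x640x3 uint8, red, green, blue), "camera_matrix" (3x3 intrinsics, pixels), "k1" (the pictures are not rectified: a ray, as slopes to the right and down, at radius r is drawn at 1 + k1 r^2 times it, then the intrinsics apply), "xyz" and "orientation" of the camera in the world. Camera axes: x right, y down, z forward; pixel columns grow to the right and rows downward; lengths in m; the calibration is good to about 2 mm. A picture is of the moment at which its call begins. There is no depth.
- env.close_job(): hands the job in; it is judged then, once.
Trained networks look in a picture, given as the dict that the camera call returned (one of the last four; its "shot" number tells which), for a name from the list of things; names that differ only in an ending like _2 or _b are one class to them, and where a whole thing is asked for, a point or a joint stands for the part that bears it (a point fixed in the world has none). Each returns a list of dicts, best first, with "confidence" (0 to 1); they miss things now and then, are a little off and sometimes report something else, mostly with a low value. They report only what shows in the picture. A call takes as long as a camera call. They do not tell look-alikes from the thing itself.
- env.look_for(thing, picture): "location" ([row, column] in pixels, amid what is visible of it).
- env.outline_of(thing, picture): "mask" (480x640 bool, what is visible of it) and "location" ([row, column] in pixels, amid what is visible of it).
- env.tip_of(thing, picture): "location" ([row, column] in pixels: a listed point, or the origin of a listed thing).
The state is a dict: "t": time; "q": joint angles; "joint_velocities": joint speeds; "effort": joint torques, N m; "eef_pos": TCP position; "orientation": TCP orientation; "ft_force": force on the tool from outside, world axes, zero at the start; "moment": the same for the moment, N m; "grip_width": opening from 0.0 (shut) to 1.0 (fully open); "gripper_force": force on a finger pad.
Only numpy, scipy, OpenCV 4.12 (cv2) and the standard library are available. Lean on these libraries where they do the work, as an engineer would, in place of code of your own. Each camera call takes 0.05 s, during which the arm holds its last target. There are 200 camera calls.

## Working session

There is one attempt and no reset: what is moved stays moved. The work goes in short steps, Python scripts to look and compute and a shell command to move; the robot and the scene stay as the last step left them, time stands still between calls to the robot, and variables do not carry over. Pictures are saved under pics/ and viewed, at most 14 in all, crops included, and the job is handed in when it is done.

```bash
mkdir -p pics; ls; cat > h.py <<'E'
import numpy as np, cv2
from plant import env
TH=["flange_large_c","flange_small_c","hub_c","pad_blue","pad_yellow","pad_green","bin","lid","pulley_c","vane_c"]
def grab(n,fn=None):
    p=env.grab_frame(n)
    if fn: cv2.imwrite("pics/"+fn,p["pixels"][:,:,::-1])
    return p
def ray(p,rc):
    K=np.array(p["camera_matrix"],float); k=p["k1"]
    d=np.array([(rc[1]-K[0,2])/K[0,0],(rc[0]-K[1,2])/K[1,1]]); u=d.copy()
    for _ in range(30): u=d/(1+k*(u@u))
    return np.array(p["xyz"]),np.array(p["orientation"])@np.array([*u,1])
def at(p,rc,z):
    o,d=ray(p,rc); return o+d*(z-o[2])/d[2]
def proj(p,X):
    v=np.array(p["orientation"]).T@(np.array(X)-p["xyz"]); u=v[:2]/v[2]; u=u*(1+p["k1"]*(u@u))
    K=np.array(p["camera_matrix"]); return np.array([K[1,1]*u[1]+K[1,2],K[0,0]*u[0]+K[0,2]])
def tri(p,a,q,b):
    o1,d1=ray(p,a);o2,d2=ray(q,b)
    s=np.linalg.lstsq(np.c_[d1,-d2],o2-o1,rcond=None)[0]
    A=o1+s[0]*d1;B=o2+s[1]*d2; return (A+B)/2,np.linalg.norm(A-B)
E
python3 - <<'E'
from h import *
np.set_printoptions(precision=4,suppress=True)
Z=dict(flange_large_c=.023,flange_small_c=.018,hub_c=.025,pad_blue=.004,pad_yellow=.004,pad_green=.004,bin=0,pulley_c=.011,vane_c=.014)
print(env.finger_overhang,env.get_state()["eef_pos"],env.get_state()["orientation"])
for n in("scene","side"):
    p=grab(n,n+"0.png"); print(n,p["xyz"],p["camera_matrix"],p["k1"])
    for t in TH:
        print(t,[(np.round(r["location"]).tolist(),round(r["confidence"],2),at(p,r["location"],Z.get(t,0))[:2]) for r in env.tip_of(t,p)[:4]])
E
```

```text
pics
0.019 [0.6247 0.     0.2495] [[-0.      1.     -0.0014]
 [ 1.      0.     -0.0001]
 [-0.0001 -0.0014 -1.    ]]
scene [ 1.0398 -0.8796  0.7381] [[484.2005   0.     324.4163]
 [  0.     484.2005 230.4326]
 [  0.       0.       1.    ]] -0.11154664111412849
flange_large_c [([300.0, 259.0], 0.74, array([ 0.4527, -0.2993]))]
flange_small_c [([286.0, 338.0], 0.82, array([ 0.571, -0.158]))]
hub_c [([383.0, 193.0], 0.9, array([ 0.5015, -0.5463])), ([307.0, 191.0], 0.84, array([ 0.3432, -0.3997])), ([349.0, 165.0], 0.67, array([ 0.3908, -0.5176])), ([343.0, 225.0], 0.62, array([ 0.4813, -0.4376]))]
pad_blue [([211.0, 375.0], 0.67, array([0.4711, 0.2012]))]
pad_yellow [([194.0, 387.0], 0.97, array([0.4545, 0.3075]))]
pad_green [([232.0, 369.0], 0.45, array([0.5092, 0.095 ]))]
bin [([212.0, 380.0], 0.74, array([0.4825, 0.2101]))]Traceback (most recent call last):
  File "<stdin>", line 8, in <module>
ValueError: it knows: bin, flange_large, flange_small, hub, pad_blue, pad_green, pad_yellow, pulley, vane
```

```bash
python3 - <<'E'
from h import *
np.set_printoptions(precision=4,suppress=True)
Z=dict(flange_large_c=.023,flange_small_c=.018,hub_c=.025,pad_blue=.004,pad_yellow=.004,pad_green=.004,bin=0,pulley_c=.011,vane_c=.014)
for n in("side","scene"):
    p=grab(n,n+"1.png"); print(n,p["xyz"])
    for t in TH:
        if t=="lid" or n=="scene" and t not in("pulley_c","vane_c"): continue
        print(t,[(np.round(r["location"]).tolist(),round(r["confidence"],2),at(p,r["location"],Z.get(t,0))[:2]) for r in env.tip_of(t,p)[:5]])
E
```

```text
side [ 0.4018 -0.7121  0.7832]
flange_large_c [([356.0, 326.0], 0.61, array([ 0.4576, -0.3029]))]
flange_small_c [([294.0, 371.0], 0.71, array([ 0.5656, -0.1728]))]
hub_c [([417.0, 274.0], 0.82, array([ 0.3592, -0.4053])), ([429.0, 350.0], 0.68, array([ 0.4811, -0.4394])), ([426.0, 414.0], 0.57, array([ 0.5851, -0.4451]))]
pad_blue [([187.0, 312.0], 0.96, array([0.4812, 0.1862])), ([211.0, 323.0], 0.36, array([0.4986, 0.0938]))]
pad_yellow [([160.0, 300.0], 0.64, array([0.4593, 0.3004]))]
pad_green [([212.0, 325.0], 0.97, array([0.5035, 0.0919]))]
bin [([180.0, 312.0], 0.57, array([0.4825, 0.218 ]))]
pulley_c [([294.0, 307.0], 0.69, array([ 0.4372, -0.1548]))]
vane_c [([342.0, 387.0], 0.94, array([ 0.5757, -0.2824])), ([294.0, 308.0], 0.33, array([ 0.4386, -0.1559]))]
scene [ 1.0398 -0.8796  0.7381]
pulley_c [([270.0, 295.0], 0.73, array([ 0.4473, -0.1572])), ([323.0, 311.0], 0.46, array([ 0.5855, -0.285 ]))]
vane_c [([322.0, 310.0], 0.64, array([ 0.5825, -0.2853])), ([288.0, 337.0], 0.57, array([ 0.5701, -0.1613]))]
```

View pics/scene0.png

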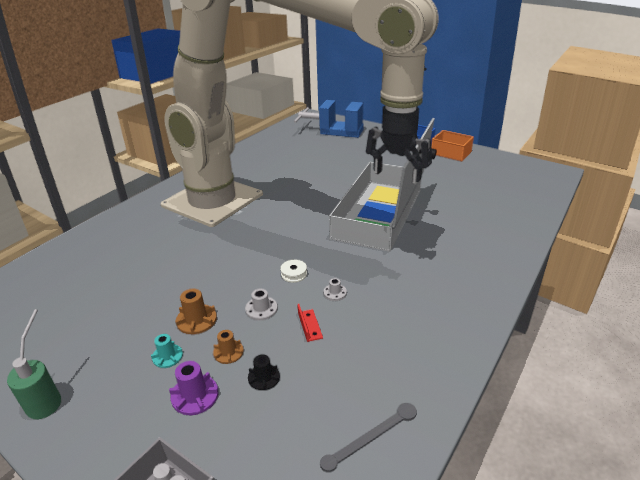

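The scene shows five hub-like parts: bronze large (310,193), bronze small (345,228), turquoise (350,166), purple (385,193) and black (372,263). Leaving out the coloured and black ones, the smaller bronze at (345,228) fits. I'll confirm it in a crop.

```bash
python3 - <<'E'
import cv2
a=cv2.imread("pics/scene0.png")[250:410,130:350]; b=cv2.imread("pics/side1.png")[260:470,220:460]
a=cv2.resize(a,(400,291)); b=cv2.resize(b,(400,350))
import numpy as np
c=np.zeros((350,800,3),np.uint8); c[:291,:400]=a; c[:,400:]=b
cv2.imwrite("pics/crop.png",c)
E
```

```text
(no output)
```

View pics/crop.png

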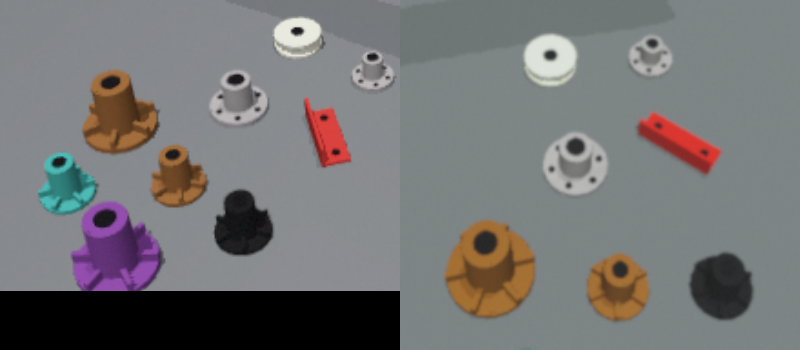

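View pics/side1.png

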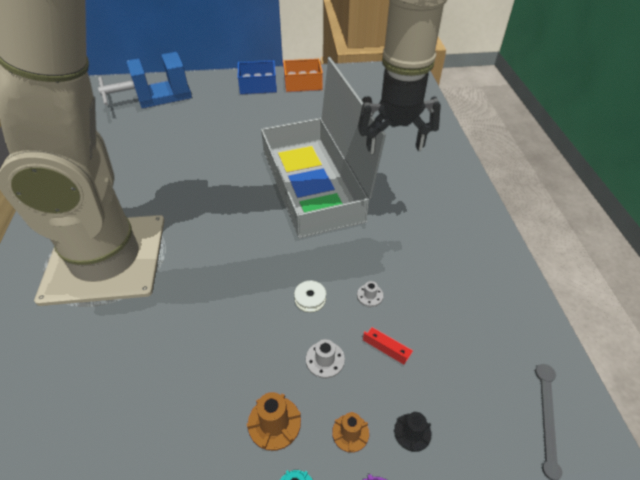

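The crop confirms it. The small bronze hub is at side pixel (432,350), about (0.481,-0.438), and is clearly smaller than the other bronze at (420,273). The pads run green, blue, yellow away from the camera. I'll start with the small flange at about (0.568,-0.165).

```bash
python3 -m handwheel '-1 -0.35 0 0;-2 -0.7 0 0;-3 -1.05 0 0;-4.1 -1.4 0 0;-4.1 -1.4 1 0;-4.1 -1.4 1 0;-4.1 -1.4 1 0' 60 60
python3 - <<'E'
from h import *
np.set_printoptions(precision=4,suppress=True)
s=env.get_state();print(s["eef_pos"])
p=grab("wrist","w1.png");print(p["xyz"],p["orientation"])
for t,z in(("flange_small_c",.018),("flange_large_c",.023),("pulley_c",.011),("vane_c",.014)):
    print(t,[(np.round(r["location"]).tolist(),round(r["confidence"],2),at(p,r["location"],z)[:2]) for r in env.tip_of(t,p)[:5]])
E
```

```text
t: 1.63
eef_pos: [0.568, -0.164, 0.2092]
orientation: [[0.001, 1.0, -0.003], [1.0, -0.001, 0.001], [0.001, -0.003, -1.0]]
ft_force: [1.2, 1.0, -0.3]
grip_width: 0.705
gripper_force: 0.0
[ 0.568  -0.164   0.2092]
[ 0.5693 -0.0976  0.3328] [[ 1.     -0.0013 -0.0042]
 [-0.0023 -0.9648 -0.2629]
 [-0.0037  0.2629 -0.9648]]
flange_small_c [([218.0, 312.0], 0.77, array([ 0.5658, -0.1668]))]
flange_large_c []
pulley_c [([209.0, 160.0], 0.69, array([ 0.4423, -0.1602]))]
vane_c [([346.0, 327.0], 0.64, array([ 0.5783, -0.2824]))]
```

View pics/w1.png

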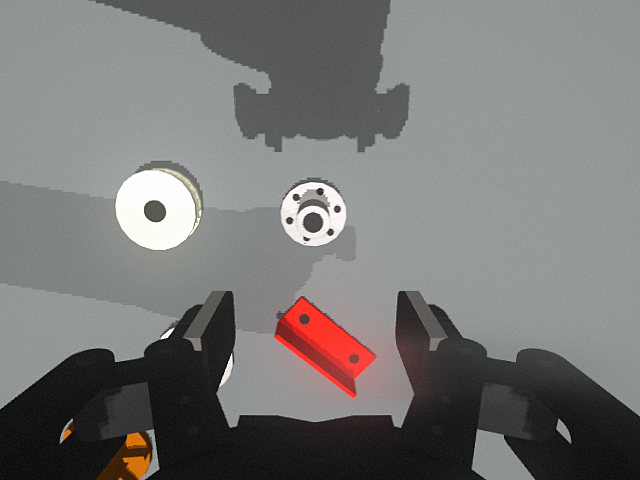

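Wrist view: the small flange is at (213,314), and the pulley (210,158) and vane (345,327) are both clear of the fingers. Going down to grip.

```bash
python3 -m handwheel '-0.06 -0.04 1 0;-0.06 -0.04 2 0;-0.06 -0.04 3 0;-0.06 -0.04 3.6 0;-0.06 -0.04 4.1 0;-0.06 -0.04 4.45 0;-0.06 -0.04 4.45 0;-0.06 -0.04 4.45 0' 50 60
python3 -m handwheel '0 0 0 0;0 0 0 0;0 0 0 0;0 0 0 0;0 0 0 0;0 0 0 0;0 0 0 0' 15 60 
python3 -m handwheel '0 0 -0.5 0;0 0 -1 0;0 0 -2 0;0 0 -3 0;0 0 -4 0;0 0 -4.5 0;0 0 -4.5 0'
```

```text
t: 2.55
eef_pos: [0.5679, -0.1658, 0.0328]
orientation: [[-0.001, 1.0, 0.0], [1.0, 0.001, 0.0], [0.0, 0.0, -1.0]]
ft_force: [1.0, -0.1, -0.1]
grip_width: 0.589
gripper_force: 0.0
t: 3.13
eef_pos: [0.5685, -0.1665, 0.0343]
orientation: [[-0.0, 1.0, 0.003], [1.0, 0.0, -0.0], [-0.0, 0.003, -1.0]]
ft_force: [-1.5, 0.7, 5.1]
grip_width: 0.276
gripper_force: 58.6
t: 3.72
eef_pos: [0.5699, -0.167, 0.2193]
orientation: [[0.0, 1.0, 0.01], [1.0, -0.0, -0.002], [-0.002, 0.01, -1.0]]
ft_force: [0.3, 0.1, -2.3]
grip_width: 0.271
gripper_force: 59.2
```

```bash
python3 -m handwheel '1 -0.3 -0.2 0;2 -0.6 -0.4 -0.5;3 -1 -0.6 -1;4 -1.4 -0.7 -1.5;5 -1.8 -0.8 -2;6 -2.1 -0.8 -2.15;7 -2.25 -0.8 -2.15;7.2 -2.25 -0.8 -2.15'
python3 -m handwheel '0 0 0 0;0 0 0 0;0 0 0 0'
python3 - <<'E'
from h import *
np.set_printoptions(precision=4,suppress=True)
s=env.get_state();print(s["eef_pos"])
p=grab("wrist","w2.png");print(p["xyz"])
q=grab("side")
for t in("pad_green","pad_blue","pad_yellow","bin"):
    print(t,[(np.round(r["location"]).tolist(),round(r["confidence"],2),at(p,r["location"],.004)[:2]) for r in env.tip_of(t,p)[:5]])
for t in("pad_green","pad_blue","pad_yellow"):
  for n,im in(("w",p),("s",q)):
    for r in env.outline_of(t,im)[:1]:
        c=max(cv2.findContours(r["mask"].astype(np.uint8),0,2)[0],key=cv2.contourArea)[:,0,::-1]
        P=np.array([at(im,x,.007)[:2] for x in c],np.float32); R=cv2.minAreaRect(P*1000); print(t,n,r["confidence"],R)
E
```

```text
t: 4.38
eef_pos: [0.475, 0.1281, 0.2446]
orientation: [[-0.23, 0.973, 0.0], [0.973, 0.23, 0.002], [0.002, 0.001, -1.0]]
ft_force: [-0.2, 1.1, -2.0]
grip_width: 0.273
gripper_force: 59.3
t: 4.63
eef_pos: [0.4774, 0.1206, 0.244]
orientation: [[-0.222, 0.975, -0.0], [0.975, 0.222, -0.001], [-0.001, -0.0, -1.0]]
ft_force: [0.1, -1.1, -2.0]
grip_width: 0.275
gripper_force: 59.3
[0.4774 0.1206 0.244 ]
[0.4636 0.1855 0.3676]
pad_green [([229.0, 334.0], 0.79, array([0.5001, 0.1006]))]
pad_blue [([113.0, 337.0], 0.89, array([0.4791, 0.2013]))]
pad_yellow []
bin []
pad_green w 0.8 ((499.2620849609375, 101.33672332763672), (100.85065460205078, 88.59745788574219), 11.26922607421875)
pad_green s 0.65 ((493.5619812011719, 123.7585220336914), (100.09832763671875, 45.36415100097656), 9.939361572265625)
pad_blue w 0.73 ((478.228515625, 202.85025024414062), (101.56429290771484, 90.70881652832031), 11.594234466552734)
pad_blue s 0.56 ((477.5871276855469, 201.55889892578125), (102.86964416503906, 95.07344055175781), 11.919514656066895)
pad_yellow w 0.73 ((463.2245178222656, 274.5301208496094), (99.56076049804688, 28.00997543334961), 12.115741729736328)
pad_yellow s 0.74 ((455.6728515625, 304.5074157714844), (100.71324157714844, 92.3693618774414), 11.51622486114502)
```

View pics/w2.png

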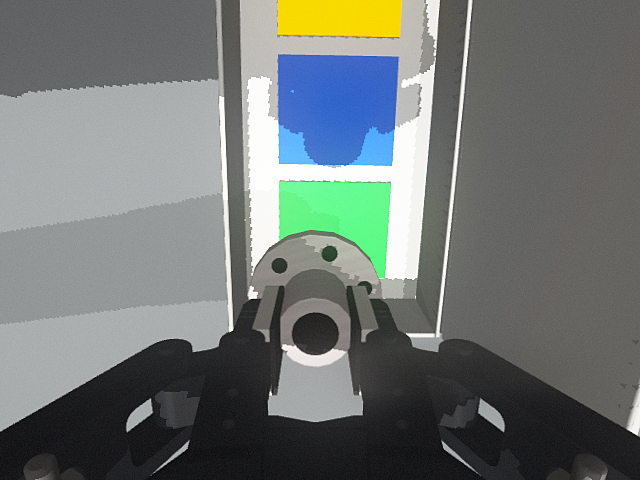

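The pads rectify cleanly in the wrist view: green (229,334), blue (113,337). Pad centres come out as green (.499,.100), blue (.478,.2025) and yellow (.4565,.305), with a yaw of 11.6°. The flange hangs upright in the jaws.

```bash
python3 -m handwheel '1 0.1 0 0;2 0.2 0 0.1;3 0.3 0 0.2;4 0.45 0.2 0.2;4.61 0.51 0.9 0.2;4.61 0.51 1.8 0.2;4.61 0.51 2.7 0.2;4.61 0.51 3.3 0.2'
python3 -m handwheel '0 0 0 0;0 0 0 0;0 0 0 0;0 0 0 0'
```

```text
t: 5.9
eef_pos: [0.4547, 0.3057, 0.109]
orientation: [[-0.204, 0.979, -0.003], [0.979, 0.204, -0.002], [-0.001, -0.003, -1.0]]
ft_force: [0.5, -0.0, -2.9]
grip_width: 0.272
gripper_force: 59.4
t: 6.23
eef_pos: [0.4573, 0.3067, 0.1147]
orientation: [[-0.203, 0.979, 0.003], [0.979, 0.203, 0.002], [0.001, 0.003, -1.0]]
ft_force: [0.3, 0.1, -1.9]
grip_width: 0.274
gripper_force: 59.4
```

```bash
python3 -m handwheel '-0.04 0 0.6 0;-0.04 0 1.1 0;-0.04 0 1.4 0;-0.04 0 1.6 0;-0.04 0 1.7 0;-0.04 0 1.75 0;-0.04 0 1.75 0'
python3 -m handwheel '0 0 0.03 0;0 0 0.06 0;0 0 0.06 0;0 0 0.06 0'
```

```text
t: 6.82
eef_pos: [0.4569, 0.3047, 0.0429]
orientation: [[-0.203, 0.979, 0.001], [0.979, 0.203, 0.001], [0.0, 0.001, -1.0]]
ft_force: [0.3, 0.0, -1.3]
grip_width: 0.279
gripper_force: 59.4
t: 7.15
eef_pos: [0.457, 0.3048, 0.0413]
orientation: [[-0.203, 0.979, 0.001], [0.979, 0.203, 0.001], [0.0, 0.002, -1.0]]
ft_force: [-2.2, -1.6, 6.8]
grip_width: 0.272
gripper_force: 60.6
```

```bash
python3 -m handwheel '0 0 0 0;0 0 0 0;0 0 0 0;0 0 -0.5 0;0 0 -1.5 0;0 0 -2.5 0;0 0 -3.5 0;0 0 -4.5 0' 45
python3 -m handwheel '-1 -0.2 -0.5 0;-2 -0.4 -0.5 0;-3 -0.6 -0.5 0;-4 -0.8 -0.5 0;-5 -1 -0.5 0;-6 -1.3 -0.5 0;-7 -1.5 -0.5 0;-8 -1.7 -0.5 0' 60
python3 -m handwheel '-1 -0.2 0 0;-2 -0.4 0 0;-3 -0.6 0 0;-4 -0.8 0 0;-5 -1 0.5 0;-6 -1.2 1 0;-6.8 -1.4 1 0;-6.8 -1.4 1 0'
python3 -m handwheel '0 0 0 0;0 0 0 0;0 0 0 0'
python3 - <<'E'
from h import *
np.set_printoptions(precision=4,suppress=True)
s=env.get_state();print(s["eef_pos"])
p=grab("wrist","w3.png");print(p["xyz"])
for t,z in(("flange_large_c",.023),("hub_c",.025),("vane_c",.014)):
    print(t,[(np.round(r["location"]).tolist(),round(r["confidence"],2),at(p,r["location"],z)[:2]) for r in env.tip_of(t,p)[:5]])
E
```

```text
t: 7.82
eef_pos: [0.4561, 0.3042, 0.222]
orientation: [[-0.203, 0.979, 0.0], [0.979, 0.203, 0.0], [0.0, 0.0, -1.0]]
ft_force: [1.5, 0.6, 0.1]
grip_width: 0.525
gripper_force: 0.0
t: 8.48
eef_pos: [0.4542, -0.0248, 0.2403]
orientation: [[-0.203, 0.979, 0.001], [0.979, 0.203, 0.0], [-0.0, 0.001, -1.0]]
ft_force: [1.7, -0.6, 0.9]
grip_width: 0.702
gripper_force: 0.0
t: 9.15
eef_pos: [0.452, -0.308, 0.1983]
orientation: [[-0.194, 0.981, -0.003], [0.981, 0.194, -0.002], [-0.002, -0.003, -1.0]]
ft_force: [-0.8, -0.5, 0.1]
grip_width: 0.701
gripper_force: 0.0
t: 9.4
eef_pos: [0.4557, -0.2992, 0.2002]
orientation: [[-0.205, 0.979, 0.001], [0.979, 0.205, 0.0], [0.0, 0.001, -1.0]]
ft_force: [0.1, 0.4, -0.2]
grip_width: 0.703
gripper_force: 0.0
[ 0.4557 -0.2992  0.2002]
[ 0.4429 -0.2341  0.3238]
flange_large_c [([220.0, 315.0], 0.67, array([ 0.4569, -0.2999]))]
hub_c [([330.0, 162.0], 0.9, array([ 0.353 , -0.4157])), ([385.0, 311.0], 0.82, array([ 0.4821, -0.4408]))]
vane_c [([228.0, 474.0], 0.9, array([ 0.5811, -0.2834]))]
```

View pics/w3.png

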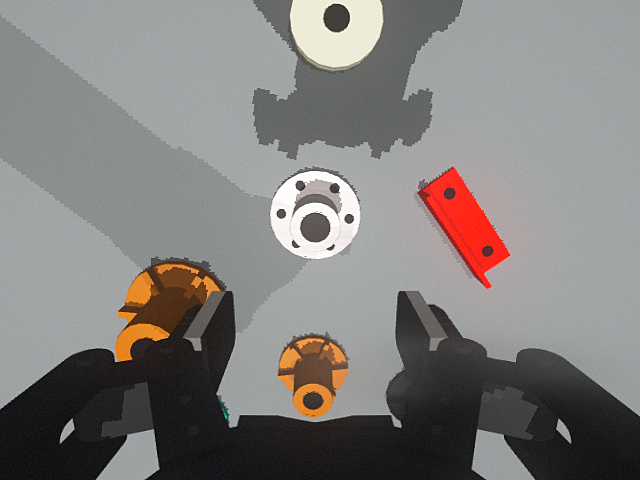

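The large flange is at (215,315) between the jaws and the vane (228,474) is clear. The small hub shows again at (375,313). Gripping the flange now.

```bash
python3 -m handwheel '-0.03 0.02 1 0;-0.03 0.02 2 0;-0.03 0.02 2.8 0;-0.03 0.02 3.4 0;-0.03 0.02 3.8 0;-0.03 0.02 4.1 0;-0.03 0.02 4.1 0;-0.03 0.02 4.1 0' 60 80
python3 -m handwheel '0 0 0 0;0 0 0 0;0 0 0 0;0 0 0 0;0 0 0 0;0 0 0 0;0 0 0 0' 22 80
python3 -m handwheel '0 0 -0.5 0;0 0 -1 0;0 0 -2 0;0 0 -3 0;0 0 -4 0;0 0 -5 0;0 0 -5 0'
```

```text
t: 10.27
eef_pos: [0.4563, -0.3014, 0.0362]
orientation: [[-0.203, 0.979, -0.0], [0.979, 0.203, 0.0], [0.0, -0.0, -1.0]]
ft_force: [0.1, 0.2, -0.2]
grip_width: 0.7
gripper_force: 0.0
t: 10.85
eef_pos: [0.457, -0.302, 0.0377]
orientation: [[-0.203, 0.979, 0.002], [0.979, 0.203, -0.001], [-0.001, 0.002, -1.0]]
ft_force: [-1.8, 1.3, 7.3]
grip_width: 0.39
gripper_force: 78.9
t: 11.43
eef_pos: [0.4588, -0.3033, 0.2451]
orientation: [[-0.202, 0.979, 0.012], [0.979, 0.202, -0.006], [-0.008, 0.01, -1.0]]
ft_force: [0.3, -1.0, -2.9]
grip_width: 0.392
gripper_force: 80.5
```

```bash
python3 -m handwheel '0.9 0.2 0 0;1.8 0.4 0 0;2.7 0.7 0 0;3.6 0.9 0 0;4.5 1.1 0 0;5.4 1.3 0 0;6.3 1.5 0 0;7.2 1.8 0 0'
python3 -m handwheel '1 0.2 0 0;2 0.5 0 0;3 0.8 0 0;4 1 0 0;4.7 1.2 0 0;5.04 1.27 0.2 0;5.04 1.27 0.2 0;5.04 1.27 0.2 0'
python3 -m handwheel '0 0 0 0;0 0 0 0'
```

```text
t: 12.1
eef_pos: [0.4674, -0.0034, 0.2363]
orientation: [[-0.202, 0.979, 0.001], [0.979, 0.202, -0.0], [-0.0, 0.001, -1.0]]
ft_force: [1.5, -0.7, -3.4]
grip_width: 0.389
gripper_force: 80.5
t: 12.77
eef_pos: [0.4765, 0.2031, 0.2275]
orientation: [[-0.204, 0.979, -0.001], [0.979, 0.204, -0.001], [-0.0, -0.001, -1.0]]
ft_force: [-0.8, -1.5, -2.8]
grip_width: 0.389
gripper_force: 80.5
t: 12.93
eef_pos: [0.4774, 0.2015, 0.2283]
orientation: [[-0.201, 0.98, 0.001], [0.98, 0.201, -0.0], [-0.0, 0.001, -1.0]]
ft_force: [0.1, 0.5, -2.6]
grip_width: 0.394
gripper_force: 80.5
```

```bash
python3 -m handwheel '0.03 0 1 0;0.03 0 2 0;0.03 0 3 0;0.03 0 3.7 0;0.03 0 4.2 0;0.03 0 4.4 0;0.03 0 4.48 0;0.03 0 4.48 0'
python3 -m handwheel '0 0 0 0;0 0 0 0;0 0 0.03 0;0 0 0.03 0;0 0 0.03 0'
```

```text
t: 13.6
eef_pos: [0.4774, 0.2036, 0.0493]
orientation: [[-0.202, 0.979, 0.001], [0.979, 0.202, 0.0], [-0.0, 0.001, -1.0]]
ft_force: [0.4, 0.2, -3.0]
grip_width: 0.39
gripper_force: 80.6
t: 14.02
eef_pos: [0.4771, 0.2041, 0.048]
orientation: [[-0.203, 0.979, 0.001], [0.979, 0.203, 0.0], [0.0, 0.001, -1.0]]
ft_force: [-0.9, 0.1, -3.8]
grip_width: 0.39
gripper_force: 80.6
```

```bash
python3 -m handwheel '-0.03 0 0.03 0;-0.03 0 0.06 0;-0.03 0 0.06 0;-0.03 0 0.06 0'
python3 -m handwheel '0 0 0.02 0;0 0 0.04 0;0 0 0.04 0'
```

```text
t: 14.35
eef_pos: [0.477, 0.2028, 0.045]
orientation: [[-0.203, 0.979, -0.0], [0.979, 0.203, -0.0], [-0.0, -0.0, -1.0]]
ft_force: [-0.1, 0.2, -3.9]
grip_width: 0.393
gripper_force: 80.6
t: 14.6
eef_pos: [0.4771, 0.2029, 0.0447]
orientation: [[-0.203, 0.979, 0.0], [0.979, 0.203, -0.0], [-0.0, 0.0, -1.0]]
ft_force: [-6.7, -3.3, 13.6]
grip_width: 0.389
gripper_force: 82.8
```

```bash
python3 -m handwheel '0 0 0 0;0 0 0 0;0 0 0 0;0 0 -0.5 0;0 0 -1.5 0;0 0 -2.5 0;0 0 -3.5 0;0 0 -4.6 0' 55
python3 -m handwheel '-1 -0.2 -0.3 0;-2 -0.4 -0.3 0;-3 -0.6 -0.3 0;-4 -0.8 -0.3 0;-5 -1 -0.3 0;-6 -1.2 -0.3 0;-7 -1.4 -0.3 0;-8 -1.6 -0.3 0'
python3 -m handwheel '-1 -0.2 0 0;-2 -0.4 0 0;-3 -0.6 0 0;-4 -0.8 0 0;-5 -1 0 0;-6 -1.2 0.3 0;-7 -1.4 0.6 0;-7.76 -1.55 0.8 0'
python3 -m handwheel '0 0 0 0;0 0 0 0;0 0 0 0;0 0 0 0'
python3 - <<'E'
from h import *
np.set_printoptions(precision=4,suppress=True)
s=env.get_state();print(s["eef_pos"])
p=grab("wrist","w4.png")
for t,z in(("hub_c",.025),):
    print(t,[(np.round(r["location"]).tolist(),round(r["confidence"],2),at(p,r["location"],z)[:2]) for r in env.tip_of(t,p)[:5]])
E
```

```text
t: 15.27
eef_pos: [0.4767, 0.2027, 0.227]
orientation: [[-0.203, 0.979, -0.0], [0.979, 0.203, 0.0], [0.0, -0.0, -1.0]]
ft_force: [1.0, 0.5, -0.9]
grip_width: 0.642
gripper_force: 0.0
t: 15.93
eef_pos: [0.479, -0.1255, 0.2375]
orientation: [[-0.203, 0.979, 0.001], [0.979, 0.203, -0.0], [-0.0, 0.001, -1.0]]
ft_force: [1.3, 0.2, 0.7]
grip_width: 0.644
gripper_force: 0.0
t: 16.6
eef_pos: [0.4806, -0.443, 0.2041]
orientation: [[-0.202, 0.979, -0.001], [0.979, 0.202, -0.001], [-0.001, -0.001, -1.0]]
ft_force: [0.2, -0.4, -0.1]
grip_width: 0.642
gripper_force: 0.0
t: 16.93
eef_pos: [0.4825, -0.4388, 0.2057]
orientation: [[-0.205, 0.979, 0.001], [0.979, 0.205, 0.0], [-0.0, 0.001, -1.0]]
ft_force: [0.6, 0.1, 0.0]
grip_width: 0.647
gripper_force: 0.0
[ 0.4825 -0.4388  0.2057]
hub_c [([217.0, 313.0], 0.7, array([ 0.4814, -0.4384])), ([255.0, 442.0], 0.69, array([ 0.5871, -0.4478])), ([282.0, 175.0], 0.64, array([ 0.3838, -0.5137])), ([361.0, 311.0], 0.62, array([ 0.5054, -0.5616]))]
```

View pics/w4.png

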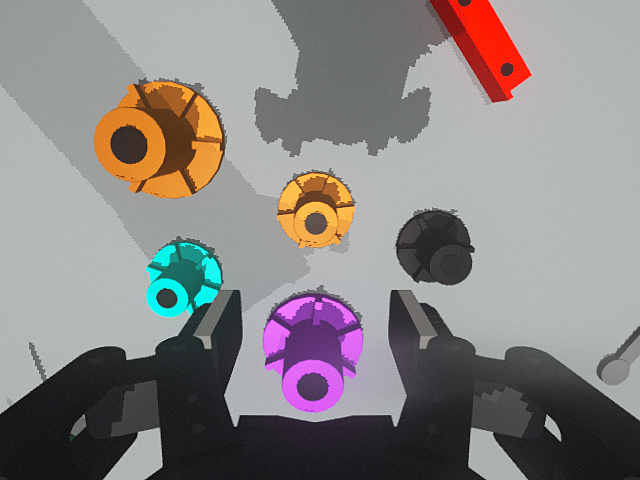

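The small bronze hub is at (210,316), centred. Turquoise (280,183), black (245,435) and purple (350,313) are outside the fingers' path.

```bash
python3 -m handwheel '0 -0.02 1 0;0 -0.02 2 0;0 -0.02 2.8 0;0 -0.02 3.4 0;0 -0.02 3.8 0;0 -0.02 4.1 0;0 -0.02 4.14 0;0 -0.02 4.14 0' 55 80
python3 -m handwheel '0 0 0 0;0 0 0 0;0 0 0 0;0 0 0 0;0 0 0 0;0 0 0 0;0 0 0 0' 20 80
python3 -m handwheel '0 0 -0.5 0;0 0 -1 0;0 0 -2 0;0 0 -3 0;0 0 -4 0;0 0 -5 0;0 0 -5 0'
```

```text
t: 17.7
eef_pos: [0.4811, -0.4398, 0.0398]
orientation: [[-0.203, 0.979, 0.0], [0.979, 0.203, 0.0], [0.0, 0.0, -1.0]]
ft_force: [0.7, -0.3, 0.1]
grip_width: 0.648
gripper_force: 0.0
t: 18.28
eef_pos: [0.482, -0.4409, 0.0418]
orientation: [[-0.203, 0.979, 0.003], [0.979, 0.203, -0.002], [-0.002, 0.003, -1.0]]
ft_force: [-1.2, 2.5, 5.9]
grip_width: 0.355
gripper_force: 80.0
t: 18.87
eef_pos: [0.4828, -0.4425, 0.2498]
orientation: [[-0.202, 0.979, 0.011], [0.979, 0.202, -0.008], [-0.01, 0.009, -1.0]]
ft_force: [0.5, -0.4, -1.5]
grip_width: 0.358
gripper_force: 80.1
```

```bash
python3 -m handwheel '0.9 0.2 0 0;1.8 0.4 0 0;2.7 0.7 0 0;3.6 0.9 0 0;4.5 1.1 0 0;5.4 1.3 0 0;6.3 1.5 0 0;7.2 1.75 0 0'
python3 -m handwheel '1 0.2 0 0;2 0.5 0 0;3 0.8 0 0;4 1 0 0;5 1.2 0 0;5.6 1.4 0.1 0;5.95 1.41 0.2 0;5.95 1.41 0.2 0'
python3 -m handwheel '0 0 0 0;0 0 0 0;0 0 0 0'
```

```text
t: 19.53
eef_pos: [0.4903, -0.1425, 0.2401]
orientation: [[-0.202, 0.979, 0.001], [0.979, 0.202, -0.0], [-0.001, 0.001, -1.0]]
ft_force: [1.7, 0.1, -2.8]
grip_width: 0.355
gripper_force: 80.0
t: 20.2
eef_pos: [0.4968, 0.1045, 0.2311]
orientation: [[-0.208, 0.978, -0.001], [0.978, 0.208, 0.001], [0.001, -0.0, -1.0]]
ft_force: [-0.9, 0.6, -3.0]
grip_width: 0.353
gripper_force: 80.0
t: 20.45
eef_pos: [0.4981, 0.0991, 0.2319]
orientation: [[-0.201, 0.98, 0.001], [0.98, 0.201, -0.0], [-0.0, 0.001, -1.0]]
ft_force: [0.2, -0.2, -3.4]
grip_width: 0.36
gripper_force: 80.0
```

```bash
python3 -m handwheel '0.02 0.02 1 0;0.02 0.02 2 0;0.02 0.02 3 0;0.02 0.02 3.7 0;0.02 0.02 4.2 0;0.02 0.02 4.4 0;0.02 0.02 4.48 0;0.02 0.02 4.48 0'
python3 -m handwheel '0 0 0 0;0 0 0.02 0;0 0 0.05 0;0 0 0.07 0;0 0 0.07 0;0 0 0.07 0'
python3 -m handwheel '0 0 0.02 0;0 0 0.03 0;0 0 0.03 0'
```

```text
t: 21.12
eef_pos: [0.499, 0.101, 0.0528]
orientation: [[-0.202, 0.979, 0.0], [0.979, 0.202, -0.0], [-0.0, 0.0, -1.0]]
ft_force: [-0.2, 0.7, -2.1]
grip_width: 0.358
gripper_force: 80.0
t: 21.62
eef_pos: [0.4986, 0.1015, 0.0498]
orientation: [[-0.203, 0.979, 0.0], [0.979, 0.203, 0.0], [-0.0, 0.0, -1.0]]
ft_force: [-0.2, 0.7, -2.5]
grip_width: 0.354
gripper_force: 80.0
t: 21.87
eef_pos: [0.4986, 0.1015, 0.0488]
orientation: [[-0.203, 0.979, 0.0], [0.979, 0.203, 0.0], [0.0, 0.0, -1.0]]
ft_force: [-2.5, -0.5, 3.1]
grip_width: 0.359
gripper_force: 80.8
```

```bash
python3 -m handwheel '0 0 0 0;0 0 0 0;0 0 0 0;0 0 -0.5 0;0 0 -1.5 0;0 0 -2.5 0;0 0 -3.5 0;0 0 -4.5 0' 55
python3 -m handwheel '-0.5 -0.3 -1 0;-1 -0.6 -1.8 0;-1.5 -0.6 -1.8 0;-1.5 -0.6 -1.8 0;-1.5 -0.6 -1.8 0' 0
python3 - <<'E'
from h import *
np.set_printoptions(precision=4,suppress=True)
p=grab("side","s5.png");w=grab("wrist","w5.png")
for t,z in(("flange_large_c",.030),("flange_small_c",.025),("hub_c",.032)):
  for im in(p,w):
    print(t,[(np.round(r["location"]).tolist(),round(r["confidence"],2),at(im,r["location"],z)[:2]) for r in env.tip_of(t,im)[:5]])
a=p["pixels"][40:260,220:430,::-1]; b=w["pixels"][:,:,::-1]
c=np.hstack([cv2.resize(a,(400,420)),cv2.resize(b,(400,420))]); cv2.imwrite("pics/c5.png",c)
E
```

```text
t: 22.53
eef_pos: [0.4982, 0.1014, 0.2305]
orientation: [[-0.203, 0.979, 0.0], [0.979, 0.203, 0.0], [0.0, 0.0, -1.0]]
ft_force: [1.0, -0.5, -0.8]
grip_width: 0.645
gripper_force: 0.0
t: 22.95
eef_pos: [0.4873, 0.0368, 0.3007]
orientation: [[-0.2, 0.98, 0.001], [0.98, 0.2, 0.0], [-0.0, 0.001, -1.0]]
ft_force: [0.5, 0.4, -1.1]
grip_width: 0.001
gripper_force: 0.0
flange_large_c [([174.0, 308.0], 0.57, array([0.4728, 0.2073]))]
flange_large_c [([12.0, 341.0], 0.64, array([0.4764, 0.2052]))]
flange_small_c [([153.0, 298.0], 0.62, array([0.453 , 0.3048]))]
flange_small_c []
hub_c [([200.0, 324.0], 0.78, array([0.4999, 0.1023])), ([411.0, 273.0], 0.77, array([ 0.3589, -0.399 ])), ([426.0, 411.0], 0.65, array([ 0.5786, -0.4472]))]
hub_c [([134.0, 340.0], 0.76, array([0.498 , 0.1021]))]
```

View pics/c5.png

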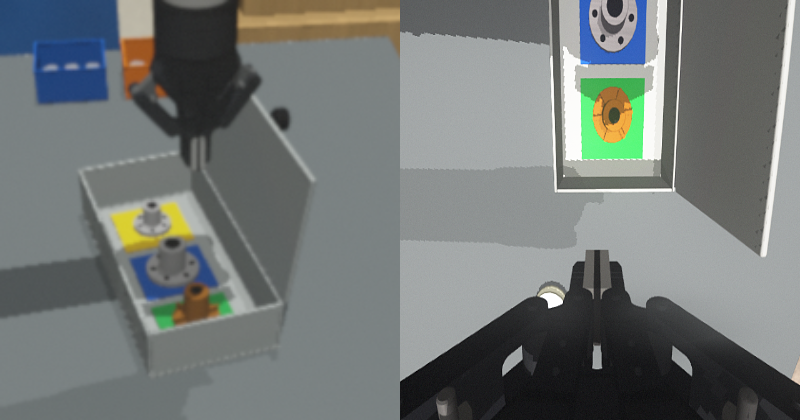

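All three stand upright on their own pads: hub on green, large flange on blue and small flange on yellow, each within about 6 mm. Next I go over and behind the lid, offset from the knob.

```bash
python3 -m handwheel '0.3 0.9 -0.3 0;0.6 1.8 -0.3 0;1 2.7 -0.3 0;1.4 3.6 -0.3 0;1.9 4.4 -0.3 0;2.6 5.2 -0.3 0;2.6 5.2 -0.3 0;2.6 5.2 -0.3 0'
python3 -m handwheel '0 0 0 0;0 0 0.9 0;0 0 1.8 0;0 0 1.8 0;0 0 1.8 0;0 0 1.8 0'
python3 - <<'E'
from h import *
p=grab("scene");q=grab("side")
c=np.hstack([cv2.resize(p["pixels"][60:260,300:500,::-1],(400,400)),cv2.resize(q["pixels"][40:240,240:440,::-1],(400,400))]); cv2.imwrite("pics/c6.png",c)
E
```

```text
t: 24.02
eef_pos: [0.6698, 0.1849, 0.3096]
orientation: [[-0.207, 0.978, -0.004], [0.978, 0.207, 0.0], [0.001, -0.004, -1.0]]
ft_force: [0.4, 0.1, 0.4]
grip_width: 0.002
gripper_force: 0.0
t: 24.52
eef_pos: [0.6703, 0.1812, 0.2435]
orientation: [[-0.202, 0.979, 0.003], [0.979, 0.202, 0.001], [-0.0, 0.003, -1.0]]
ft_force: [-0.5, -0.2, 0.4]
grip_width: -0.006
gripper_force: 0.0
```

View pics/c6.png

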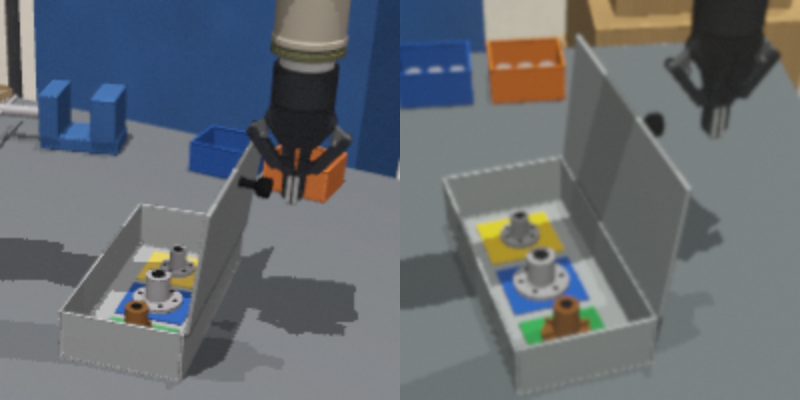

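The closed fingers are behind the lid, clear of the knob and towards the robot's right. Pushing now.

```bash
python3 -m handwheel '0 -0.6 0.2 0;0 -1.1 0.25 0;0 -1.5 0.25 0;0 -1.9 0.25 0;0 -2.3 0.25 0;0 -2.7 0.27 0;0 -3.1 0.3 0;0 -3.4 0.35 0'
python3 -m handwheel '0 -0.3 0.15 0;0 -0.6 0.3 0;0 -0.9 0.45 0;0 -1.2 0.65 0;0 -1.2 0.65 0'
```

```text
t: 25.28
eef_pos: [0.5367, 0.1544, 0.2289]
orientation: [[-0.203, 0.979, 0.004], [0.979, 0.203, 0.001], [0.0, 0.004, -1.0]]
ft_force: [2.7, 0.0, -0.5]
grip_width: 0.002
gripper_force: 0.7
t: 25.7
eef_pos: [0.4886, 0.1444, 0.2013]
orientation: [[-0.203, 0.979, 0.001], [0.979, 0.203, 0.0], [-0.0, 0.001, -1.0]]
ft_force: [0.5, 0.2, 0.2]
grip_width: 0.002
gripper_force: 0.0
```

```bash
python3 -m handwheel '0 -0.3 0.3 0;0 -0.6 0.6 0;0 -0.8 0.9 0;0 -0.95 1.2 0;0 -1.1 1.5 0;0 -1.2 1.7 0;0 -1.2 1.7 0'
python3 - <<'E'
from h import *
p=grab("scene");q=grab("side")
c=np.hstack([cv2.resize(p["pixels"][60:260,300:500,::-1],(400,400)),cv2.resize(q["pixels"][40:240,240:440,::-1],(400,400))]); cv2.imwrite("pics/c7.png",c)
E
```

```text
t: 26.28
eef_pos: [0.4423, 0.1348, 0.1322]
orientation: [[-0.203, 0.979, -0.0], [0.979, 0.203, -0.0], [-0.0, -0.001, -1.0]]
ft_force: [-0.0, -0.9, 0.1]
grip_width: 0.002
gripper_force: 0.0
```

View pics/c7.png

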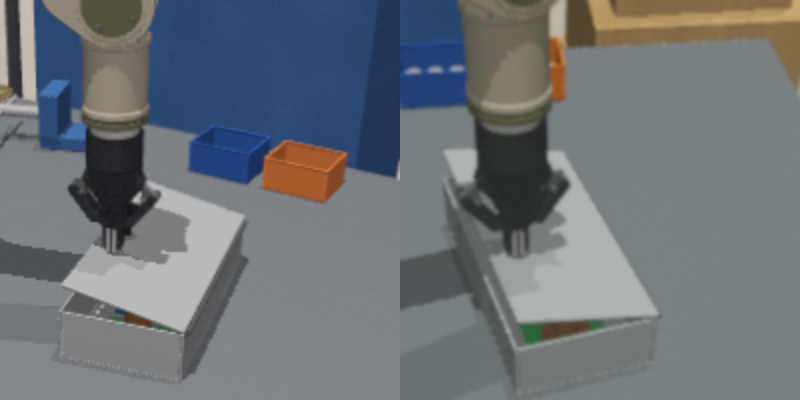

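The lid is most of the way down (about 0.2 rad). Pressing it the rest of the way.

```bash
python3 -m handwheel '0 0 0.2 0;0 0 0.4 0;0 0 0.6 0;0 0 0.7 0;0 0 0.78 0;0 0 0.78 0;0 0 0.78 0'
python3 -m handwheel '0 0 0.05 0;0 0 0.1 0;0 0 0.1 0;0 0 0.1 0'
```

```text
t: 26.97
eef_pos: [0.4425, 0.1348, 0.101]
orientation: [[-0.203, 0.979, -0.0], [0.979, 0.203, -0.0], [-0.0, -0.0, -1.0]]
ft_force: [0.3, -0.5, 0.7]
grip_width: 0.001
gripper_force: 0.0
t: 27.3
eef_pos: [0.443, 0.1349, 0.1001]
orientation: [[-0.203, 0.979, 0.001], [0.979, 0.203, -0.0], [-0.0, 0.001, -1.0]]
ft_force: [-17.6, -5.9, 40.7]
grip_width: -0.004
gripper_force: 20.7
```

Firm stop at 41 N, so the lid is seated on the rim. Backing off straight up and checking.

```bash
python3 -m handwheel '0 0 -0.3 0;0 0 -1 0;0 0 -2 0;0 0 -3 0;0 0 -4 0;-1 0 -4 0;-2 0 -4 0;-3 0 -4 0'
python3 -m handwheel '0 0 0 0;0 0 0 0;0 0 0 0;0 0 0 0'
python3 - <<'E'
from h import *
p=grab("scene");q=grab("side")
c=np.hstack([cv2.resize(p["pixels"][60:360,240:540,::-1],(400,400)),cv2.resize(q["pixels"][110:410,200:500,::-1],(400,400))]); cv2.imwrite("pics/c8.png",c)
for t,z in(("pulley_c",.011),("vane_c",.014)): print(t,[at(q,r["location"],z)[:2] for r in env.tip_of(t,q)[:1]])
E
```

```text
t: 27.97
eef_pos: [0.4673, 0.0161, 0.258]
orientation: [[-0.204, 0.979, 0.002], [0.979, 0.204, -0.0], [-0.001, 0.002, -1.0]]
ft_force: [0.6, -0.0, -0.1]
grip_width: 0.002
gripper_force: 0.0
t: 28.3
eef_pos: [0.4667, 0.0185, 0.2571]
orientation: [[-0.205, 0.979, -0.0], [0.979, 0.205, 0.0], [0.0, -0.0, -1.0]]
ft_force: [0.1, 0.2, -0.3]
grip_width: 0.002
gripper_force: 0.0
pulley_c [array([ 0.43883205, -0.15703291])]
vane_c [array([ 0.57139246, -0.28209106])]
```

View pics/c8.png

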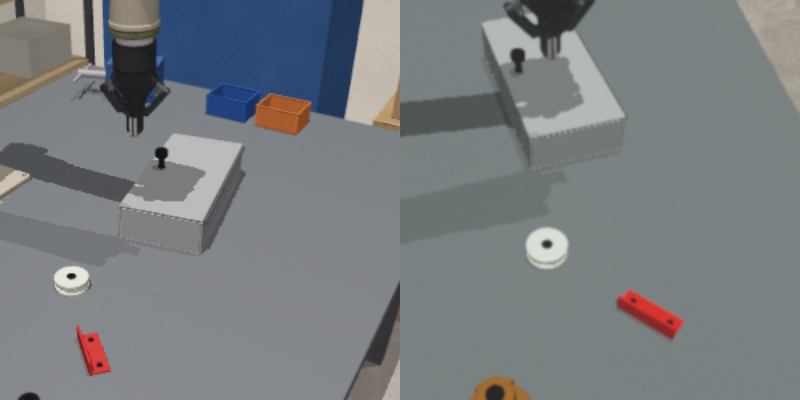

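The lid is flush on the bin, the arm is clear, and the pulley and vane have not moved. Handing in.

```bash
python3 -c "
from plant import env
print(env.close_job())"
```

```text
the job is handed in; nothing more can be done
None
```

The large flange, small flange and hub stand upright on the blue, yellow and green pads, the lid is shut and released, the vane and pulley are undisturbed, and the job is handed in at about 28 s; no verdict came back.

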